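# Show the next loading step and hand over with the call button

### The job

Show a trainee the next loading step by pointing: point with the fingertips from a few centimetres above the spare half housing that lies by itself on the near part of the table, to the right of the plywood board, and stay there for two seconds, then point in the same way at the middle of the one empty nest on the plywood board for two seconds. Then press the round button on the grey call box fully down, let it come back up and leave it. Do not touch the nests or half housings, leave everything where it is, and come and go from high above so that the fingers are never low over the middle of a filled nest.

Things in the scene. Friction and masses are not known exactly. Their poses are not given: they have to be found in the camera images.
- spare_mid (a point): centre (half-way up, 6 mm above the table) of the spare half housing: a small open moulded half shell, 74x27 mm, 13 mm high, lying open side up by itself on the table to the right of the plywood board, near the call box (like ones far behind the brown carton are not meant); the point's y axis runs along its length
- empty_nest_mid (a point): centre of the floor of the one empty nest, 17 mm above the table. The nests are four identical shallow open trays, 92x46 mm outside, walls 5 mm thick, rims 24 mm above the table, fixed side by side 80 mm apart (centre to centre) on a plywood board 120x330 mm, 12 mm thick; the point's x axis runs along the nest's length. Any of the four may be the empty one
- call_button (a joint): travel of the push button in m: 0 released, 0.006 fully down; springs back by itself; fully down takes about 4 N
- call_button_top (a point): centre of the top face of the round push button, 32 mm across, 48 mm above the table when up, in a round collar 48 mm across and 38 mm high, which moves straight down; it sits on a fixed grey call box 76x76 mm, 26 mm high, standing on the table
- nest_empty: the empty nest itself (origin under its centre, on the board's top, 12 mm above the table)
- nest_a: a nest that is filled (holds shell_a); origin under its centre, 12 mm above the table
- shell_a_mid (a point): centre of a half housing like the spare one, lying in its nest, its top 30 mm above the table
- shell_a: the half housing lying in nest_a (origin under its centre), loose; leave it alone
- nest_b: a nest that is filled (holds shell_b); origin under its centre, 12 mm above the table
- shell_b_mid (a point): centre of a half housing like the spare one, lying in its nest, its top 30 mm above the table
- shell_b: the half housing lying in nest_b (origin under its centre), loose; leave it alone
- nest_c: a nest that is filled (holds shell_c); origin under its centre, 12 mm above the table
- shell_c_mid (a point): centre of a half housing like the spare one, lying in its nest, its top 30 mm above the table
- shell_c: the half housing lying in nest_c (origin under its centre), loose; leave it alone
- spare_shell: the spare half housing itself (origin under its centre), loose; it is only pointed at
- tape: bystander: roll of tape lying flat, 71 mm across, 24 mm high; origin under its centre
- pen: bystander: pen lying flat, 150 mm long, 11 mm thick; origin under its centre
- glue: bystander: glue bottle standing, 36 mm wide, 106 mm high; origin under its centre
- sleeves: bystander: rounded grip shell pair held by a strip of tape, 118x52 mm, 41 mm high; origin under its centre
- dish: bystander: round steel dish of screws, 68 mm across, 18 mm high; origin under its centre
- board: bystander: circuit board with two wires, 109x35 mm, 10 mm high; origin under its centre
- cutters: bystander: side cutters lying flat, 132x49 mm, 11 mm high; origin under its centre
There are look-alikes about, which are no part of the job. Leave any purple look-alike of the spare_shell alone.

How it is judged (in metres and radians):
On the way, in this order (a step that is already met when the one before it is completed fails the run):
1. the fingertips point at the spare half housing from just above it for 1.5 s (horizontal distance between the grasp point and spare_mid below 0.03 m and height (world z) of the grasp point below 0.1 m), for 1.5 s.
2. the fingertips point at the middle of the empty nest from just above it for 1.5 s (horizontal distance between the grasp point and empty_nest_mid below 0.03 m and height (world z) of the grasp point below 0.11 m), for 1.5 s.
3. the call button is pressed down (value of joint call_button above 0.0045 m and contact force between the fingers and call_button above 0.3 N), for 0.05 s.
At the end, for the whole second after the job is handed in: After both dwells (1.5 s each, within 30 mm sideways of the centre, fingertips under about 7 cm above it) and the press (4.5 mm or more), the button is back up (under 1.5 mm), half housings at rest within 10 mm and bystanders within 15 mm of where they started (value of joint call_button below 0.0015 m and distance of each of shell_a, shell_b, shell_c, spare_shell from where it was at the start of the episode below 0.01 m and distance of each of tape, pen, glue, sleeves, dish, board, cutters from where it was at the start of the episode below 0.015 m and linear speed of each of shell_a, shell_b, shell_c, spare_shell below 0.02 m/s); the robot touches nothing.
It fails at once if a half housing or a nest was touched by the robot (contact force between any of the arm, the fingers and shell_a above 0.3 N or contact force between any of the arm, the fingers and shell_b above 0.3 N or contact force between any of the arm, the fingers and shell_c above 0.3 N or contact force between any of the arm, the fingers and spare_shell above 0.3 N or contact force between any of the arm, the fingers and nest_a above 0.3 N or contact force between any of the arm, the fingers and nest_b above 0.3 N or contact force between any of the arm, the fingers and nest_c above 0.3 N or contact force between any of the arm, the fingers and nest_empty above 0.3 N).
It fails at once if a half housing was moved or lifted more than 10 mm (distance of any of shell_a, shell_b, shell_c, spare_shell from where it was at the start of the episode above 0.01 m).
It fails at once if a bystander was moved more than 15 mm (distance of any of tape, pen, glue, sleeves, dish, board, cutters from where it was at the start of the episode above 0.015 m).
It fails at once if the fingers went low over the middle of a filled nest (grasp point within 25 mm sideways, fingertips within about 3 cm of the part) ((horizontal distance between the grasp point and shell_a_mid below 0.025 m and height (world z) of the grasp point below 0.08 m) or (horizontal distance between the grasp point and shell_b_mid below 0.025 m and height (world z) of the grasp point below 0.08 m) or (horizontal distance between the grasp point and shell_c_mid below 0.025 m and height (world z) of the grasp point below 0.08 m)).
It also fails if it takes over 59 s, if anything falls off the work surface, if the arm or the gripper's body presses on something with over 40 N, if the wrist force passes 120 N, or if a joint passes its speed limit or range.

### The arm

A 7-joint arm with a two-finger parallel gripper is mounted at the origin on a cart in front of the work surface, level with it; the furniture and walls round the work are solid. World frame = base frame: x ahead of the robot, y to its left, z up, the work surface at z = 0. Lengths are in m, angles in degrees, forces in N, time in s.
With the tool pointing down it reaches from about 0.4 to 0.875 m from the base axis. Payload 4.4 kg.
Tool frame: the origin (TCP) lies on the centre line of the jaws, within the pads' length; the fingertips stand 17 mm ahead of it and the grasp point (between the pads) lies 2 mm behind it (manip.finger_overhang is the distance from the TCP to the fingertips, in m); z points along the fingers, y is the line along which they close (so a half turn about z gives the same grasp; the last joint's range is limited). The gripper opens to 85 mm and grips with 20 to 120 N. Pads are 22 mm wide; open, the fingers measure 114 mm over their backs; the gripper's body (76 mm by 85 mm) begins 54 mm behind the grasp point. The pads swing forward as they close: fully open they stand 13 mm farther back than shut.
Start: joints at [65.959, 36.005, 2.206, 86.941, -1.547, 57.084, -1.146], TCP at [0.225, -0.61, 0.248] pointing down, gripper open.
Joint ranges: [-175.42, 175.42], [-21.48, 121.26], [-71.46, 75.88], [10.55, 141.38], [-63.04, 243.04], [13.31, 113.54], [-168.57, 168.57]. Speed limits (degrees/s): [147.25, 147.25, 180, 180, 180, 180, 180].

### API

Orientations are given as [roll, pitch, yaw] about the fixed x, y, z axes, in that order (R = Rz(yaw) Ry(pitch) Rx(roll)).
In Python, from bench import manip gives the robot as it stands.
- The arm moves only by the tool step_arm, never from a script. Its argument "steps" is a list of rows, each a list of 7 numbers: the shift along the tool's x, y, z as a fraction of full scale, then the turn, a rotation vector about the tool's x, y, z as a fraction of full scale, then the gripper's target within -1 to 1 (shut at 1, half-way at 0, fully open at -1). A call has 1 to 20 rows; each row is the pose to reach, as a shift and turn from the pose commanded when the call began, along the tool's axes at that moment, turning the shorter way round; what a row does not reach only later rows make up. Full scale, the value 1, is 0.75 m for a shift and pi rad for a turn. A row lasts 1/8 s, in which the tool goes at most 62.5 mm and 10.7 degrees, less where a joint would pass 70% of its speed; a pose out of reach is approached as far as the arm can. A call with a number of a shift or a turn outside -1 to 1 is refused whole. A call with a gripper value outside its range is refused whole. The fingers move at their own pace and stop on an object; the grip force is fixed at half the most. Time passes only in rows, so rows that repeat a pose let the fingers close. It gives the time, the measured TCP pose, the force, the opening and the grip force at its end, in the units of the state.
- manip.sense(): the state, without advancing time (a new reading comes with each control period).
- manip.capture(name): name is "scene" or "top" or "wrist"; returns (picture, depth): 384x512x3 uint8, red, green, blue; 384x512 float32, m along the optical axis (not along the pixel's ray), 0 where there is no reading.
- manip.camera_info(name): a dict with "fx", "fy", "cx", "cy" (pixels), "D" ([k1, k2, p1, p2, k3] as OpenCV has them; the pictures are not rectified), "rvec" (rotation vector, rad) and "tvec" (3), from world to camera coordinates, as OpenCV has them. Camera axes: x right, y down, z forward; pixel columns grow to the right and rows downward; lengths in m; the calibration is good to about 2 mm. A picture is of the moment at which its call begins: read the wrist's pose just before it. camera_info takes no time and is no camera call; for the wrist camera it gives the pose at the moment of the call.
- manip.job_done(): hands the job in; it is judged then, once.
Trained networks look in the newest picture that a camera, given by its name, has taken for a name from the list of things; names that differ only in an ending like _2 or _b are one class to them, and where a whole thing is asked for, a point or a joint stands for the part that bears it (a point fixed in the world has none). Each returns a list of dicts, best first, with "score" (0 to 1); they miss things now and then, are a little off and sometimes report something else, mostly with a low value. They report only what shows in the picture. A call takes as long as a camera call. They do not tell look-alikes from the thing itself.
- manip.search_frame(camera, thing): "centre" ([column, row] in pixels, amid what is visible of it).
- manip.silhouettes(camera, thing): "mask" (384x512 bool, what is visible of it) and "centre" ([column, row] in pixels, amid what is visible of it).
The state is a dict: "clock": time; "joints": joint angles; "joint_velocities": joint speeds; "joint_torque": joint torques, N m; "ee_pos": TCP position; "orientation": TCP orientation; "ft_force": force on the tool from outside, world axes, zero at the start; "wrist_torque": the same for the moment, N m; "finger_gap": finger opening in m; "gripper_force": force on a finger pad.
Only numpy, scipy, OpenCV 4.12 (cv2) and the standard library are available. Lean on these libraries where they do the work, as an engineer would, in place of code of your own. Each camera call takes 0.05 s, during which the arm holds its last target. There are 200 camera calls.

## Working session

There is one attempt and no reset: what is moved stays moved. The work goes in short steps, Python scripts to look and compute and a tool call to move; the robot and the scene stay as the last step left them, time stands still between calls to the robot, and variables do not carry over. Pictures are saved under pics/ and viewed, at most 10 in all, crops included, and the job is handed in when it is done.

Besides the shell and the picture viewer there is one more tool, called after "Call:" as name([rows], argument=value, ...), one row to a line, values as JSON. step_arm: Moves the arm, as the interface text tells. Its arguments: {"type":"object","properties":{"steps":{"type":"array"}},"required":["steps"]}

```bash
mkdir -p pics; cat > h.py <<'E'
import numpy as np, cv2
from bench import manip
def world(cam,uv,z):
    c=manip.camera_info(cam); K=np.array([[c['fx'],0,c['cx']],[0,c['fy'],c['cy']],[0,0,1]])
    p=cv2.undistortPoints(np.array(uv,float).reshape(-1,1,2),K,np.array(c['D'],float)).reshape(-1,2)
    R=cv2.Rodrigues(np.array(c['rvec'],float))[0]; t=np.array(c['tvec'],float).ravel()
    o=-R.T@t; d=np.c_[p,np.ones(len(p))]@R
    return o+d*((z-o[2])/d[:,2])[:,None]
E
python3 - <<'E'
from h import *
for n in("top","scene"):
    im,d=manip.capture(n); np.save(f'{n}_d.npy',d); cv2.imwrite(f'pics/{n}1.png',im[:,:,::-1])
    for t in("spare_shell","nest_empty","call_button"):
        print(n,t,[(np.round(r['centre']).tolist(),round(r['score'],2)) for r in manip.search_frame(n,t)])
s=manip.sense();print(s['clock'],s['ee_pos'],s['orientation'],manip.finger_overhang)
E
```

```text
top spare_shell [([277.0, 175.0], 0.45), ([246.0, 188.0], 0.44)]
top nest_empty [([190.0, 185.0], 0.61), ([275.0, 175.0], 0.35), ([216.0, 182.0], 0.26)]
top call_button []
scene spare_shell [([276.0, 123.0], 0.68)]
scene nest_empty [([219.0, 237.0], 0.73)]
scene call_button [([228.0, 215.0], 0.49), ([269.0, 288.0], 0.3), ([278.0, 164.0], 0.17)]
0.4 [ 0.22519836 -0.60968125  0.24817362] [-1.79986288e+02 -2.37178733e-03  2.02687104e+01] 0.017
```

View pics/top1.png

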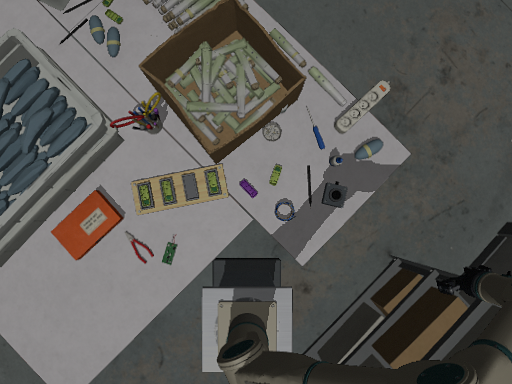

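View pics/scene1.png

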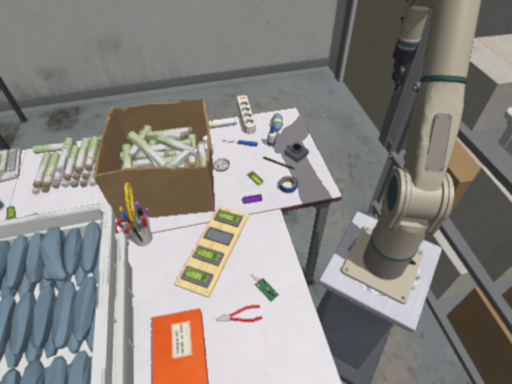

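Candidates in the top view for the spare are the green shell at (275,175), the purple look-alike at (248,188), the shells in the nests, and the far ones at (113,17). I choose (275,175). The empty nest is the grey one at (190,186), and the call box is at (335,195). I'll check these in a crop.

```bash
python3 - <<'E'
from h import *
im=cv2.imread('pics/top1.png'); c=im[120:240,125:385]
cv2.imwrite('pics/crop1.png',cv2.resize(c,None,fx=3,fy=3,interpolation=cv2.INTER_CUBIC))
for n,uv,z in(("spare",(275.5,174.5),.006),("nest",(190,186),.017),("btn",(336,195),.048),("filled",(213.5,181.5),.024),("b",(167,189),.024),("c",(145,193),.024),("glue",(336,160),.1),("pen",(309,185),0.01),("tape",(285,209),.01),("purple",(248,188),.006)):
    print(n,world("top",[uv],z).round(3))
im,d=manip.capture("top")
for t in("spare_shell","nest_empty","call_button_top"):
    for r in manip.silhouettes("top",t):
        m=r['mask'].astype(np.uint8); print(t,r['score'],r['centre'],m.sum(),cv2.minAreaRect(cv2.findNonZero(m)))
E
```

```text
spare [[ 0.548 -0.101  0.006]]
nest [[0.506 0.199 0.017]]
btn [[ 0.474 -0.307  0.048]]
filled [[0.522 0.116 0.024]]
b [[0.496 0.278 0.024]]
c [[0.482 0.355 0.024]]
glue [[ 0.588 -0.296  0.1  ]]
pen [[ 0.511 -0.22   0.01 ]]
tape [[ 0.426 -0.134  0.01 ]]
purple [[ 0.5   -0.004  0.006]]
spare_shell 0.57 [246.1, 186.8] 149 ((247.75001525878906, 188.25), (19.798988342285156, 7.77817440032959), 45.0)
spare_shell 0.43 [275.4, 175.3] 115 ((275.0, 174.99998474121094), (6.324554920196533, 18.973661422729492), 18.434947967529297)
nest_empty 0.54 [189.2, 186.2] 370 ((189.4423370361328, 186.71153259277344), (26.671791076660156, 13.924243927001953), 78.69007110595703)
call_button_top 0.46 [336.1, 194.6] 84 ((335.5, 194.5), (9.0, 9.0), 90.0)
```

View pics/crop1.png

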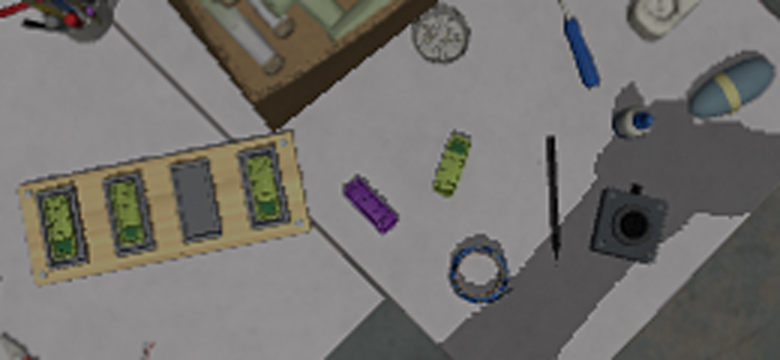

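The crop confirms the green spare at (0.548,-0.101), the grey empty nest second from the right at (0.507,0.198), and the button at (0.474,-0.307). The neighbouring nests come out 80 mm apart, as they should. I'll travel high with the fingers shut.

Call:
step_arm([
  [0.053,-0.041,0,0,0,0,1],
  [0.106,-0.081,0,0,0,0,1],
  [0.16,-0.122,0,0,0,0,1],
  [0.213,-0.162,0,0,0,0,1],
  [0.266,-0.203,0,0,0,0,1],
  [0.32,-0.244,0,0,0,0,1],
  [0.373,-0.284,0,0,0,0,1],
  [0.426,-0.325,0,0,0,0,1],
  [0.479,-0.365,0,0,0,0,1],
  [0.532,-0.406,0,0,0,0,1],
  [0.586,-0.447,0,0,0,0,1],
  [0.639,-0.487,0,0,0,0,1],
  [0.639,-0.487,0,0,0,0,1],
  [0.639,-0.487,0,0,0,0,1],
  [0.639,-0.487,0,0,0,0,1],
  [0.639,-0.487,0,0,0,0,1],
])

```text
clock: 2.6
ee_pos: [0.5478, -0.1023, 0.2484]
orientation: [180.0, 0.0, 20.1]
ft_force: [-0.1, 0.8, -0.0]
finger_gap: 0.0001
gripper_force: 0.0
```

```bash
python3 - <<'E'
from h import *
im,d=manip.capture("wrist"); cv2.imwrite('pics/wrist1.png',im[:,:,::-1])
for r in manip.silhouettes("wrist","spare_shell"):
    print(r['score'],r['centre'],world("wrist",[r['centre']],.006).round(3),r['mask'].sum())
s=manip.sense();print(s['clock'],s['ee_pos'],s['orientation'],s['finger_gap'],np.round(s['joints']))
E
```

```text
0.88 [261.4, 162.8] [[ 0.547 -0.106  0.006]] 1068
0.64 [105.2, 124.0] [[0.526 0.11  0.006]] 1244
0.56 [183.2, 168.9] [[ 0.502 -0.007  0.006]] 1105
2.7 [ 0.54796269 -0.10191844  0.24842256] [1.79991197e+02 1.26384736e-03 2.01849900e+01] 0.0001903956313108153 [  7.  28.   0. 102.  -0.  50. -62.]
```

View pics/wrist1.png

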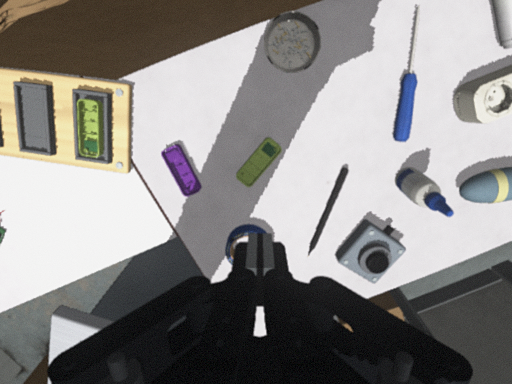

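The wrist view agrees: the green spare is at (261,163), the purple one at (182,168), the button at about (376,258) and the empty nest at (36,118). I'll go down, dwell, and come back up.

Call:
step_arm([
  [0,0,0.06,0,0,0,1],
  [0,0,0.12,0,0,0,1],
  [0,0,0.18,0,0,0,1],
  [0,0,0.22,0,0,0,1],
  [0,0,0.22,0,0,0,1],
  [0,0,0.22,0,0,0,1],
  [0,0,0.22,0,0,0,1],
  [0,0,0.22,0,0,0,1],
  [0,0,0.22,0,0,0,1],
  [0,0,0.22,0,0,0,1],
  [0,0,0.22,0,0,0,1],
  [0,0,0.22,0,0,0,1],
  [0,0,0.22,0,0,0,1],
  [0,0,0.22,0,0,0,1],
  [0,0,0.22,0,0,0,1],
  [0,0,0.22,0,0,0,1],
  [0,0,0.22,0,0,0,1],
  [0,0,0.22,0,0,0,1],
  [0,0,0.22,0,0,0,1],
  [0,0,0.22,0,0,0,1],
])

```text
clock: 5.2
ee_pos: [0.5483, -0.1011, 0.0833]
orientation: [180.0, -0.0, 20.3]
ft_force: [-0.1, 0.3, 0.9]
finger_gap: -0.0001
gripper_force: 0.0
```

Call:
step_arm([
  [0,0,0,0,0,0,1],
  [0,0,0,0,0,0,1],
  [0,0,-0.06,0,0,0,1],
  [0,0,-0.12,0,0,0,1],
  [0,0,-0.18,0,0,0,1],
  [0,0,-0.22,0,0,0,1],
  [0,0,-0.22,0,0,0,1],
  [0,0,-0.22,0,0,0,1],
])

```text
clock: 6.2
ee_pos: [0.5476, -0.101, 0.2476]
orientation: [-180.0, 0.1, 20.3]
ft_force: [-0.3, 0.8, 0.0]
finger_gap: 0.0004
gripper_force: 0.0
```

```bash
python3 - <<'E'
from h import *
manip.capture("wrist")
print(world("wrist",[(36,118)],.017).round(3),world("wrist",[(376,258)],.048).round(3))
for t,z in(("nest_empty",.02),("call_button_top",.048)):
  for r in manip.search_frame("wrist",t): print(t,r['score'],r['centre'],world("wrist",[r['centre']],z).round(3))
s=manip.sense();print(s['clock'],s['ee_pos'],s['orientation'])
E
```

```text
[[0.504 0.197 0.017]] [[ 0.484 -0.298  0.048]]
nest_empty 0.78 [36.5, 116.4] [[0.507 0.195 0.02 ]]
call_button_top 0.98 [376.1, 261.8] [[ 0.478 -0.301  0.048]]
6.35 [ 0.54744042 -0.10093596  0.24694771] [-1.79923833e+02  1.36436220e-01  2.02713321e+01]
```

Call:
step_arm([
  [0.014,-0.065,0,0,0,0,1],
  [0.028,-0.131,0,0,0,0,1],
  [0.043,-0.196,0,0,0,0,1],
  [0.057,-0.261,0,0,0,0,1],
  [0.071,-0.327,0,0,0,0,1],
  [0.085,-0.392,0,0,0,0,1],
  [0.085,-0.392,0,0,0,0,1],
  [0.085,-0.392,0,0,0,0,1],
  [0.085,-0.392,0,0,0,0,1],
])

```text
clock: 7.48
ee_pos: [0.5065, 0.195, 0.2479]
orientation: [179.9, 0.1, 20.1]
ft_force: [0.8, -0.3, 0.2]
finger_gap: -0.0
gripper_force: 0.0
```

Call:
step_arm([
  [0,0,0.06,0,0,0,1],
  [0,0,0.12,0,0,0,1],
  [0,0,0.18,0,0,0,1],
  [0,0,0.215,0,0,0,1],
  [0,0,0.215,0,0,0,1],
  [0,0,0.215,0,0,0,1],
  [0,0,0.215,0,0,0,1],
  [0,0,0.215,0,0,0,1],
  [0,0,0.215,0,0,0,1],
  [0,0,0.215,0,0,0,1],
  [0,0,0.215,0,0,0,1],
  [0,0,0.215,0,0,0,1],
  [0,0,0.215,0,0,0,1],
  [0,0,0.215,0,0,0,1],
  [0,0,0.215,0,0,0,1],
  [0,0,0.215,0,0,0,1],
  [0,0,0.215,0,0,0,1],
  [0,0,0.215,0,0,0,1],
  [0,0,0.215,0,0,0,1],
  [0,0,0.215,0,0,0,1],
])

```text
clock: 9.98
ee_pos: [0.5062, 0.1968, 0.0871]
orientation: [-180.0, -0.0, 20.3]
ft_force: [0.2, -1.0, -0.6]
finger_gap: 0.0
gripper_force: 0.0
```

Call:
step_arm([
  [0,0,0,0,0,0,1],
  [0,0,0,0,0,0,1],
  [0,0,-0.06,0,0,0,1],
  [0,0,-0.12,0,0,0,1],
  [0,0,-0.18,0,0,0,1],
  [0,0,-0.215,0,0,0,1],
  [0,0,-0.215,0,0,0,1],
  [0,0,-0.215,0,0,0,1],
])

```text
clock: 10.98
ee_pos: [0.5056, 0.1965, 0.2475]
orientation: [180.0, 0.1, 20.3]
ft_force: [-0.4, 0.3, 0.1]
finger_gap: 0.0002
gripper_force: 0.0
```

Call:
step_arm([
  [-0.027,0.061,0,0,0,0,1],
  [-0.054,0.123,0,0,0,0,1],
  [-0.081,0.184,0,0,0,0,1],
  [-0.108,0.245,0,0,0,0,1],
  [-0.135,0.307,0,0,0,0,1],
  [-0.161,0.368,0,0,0,0,1],
  [-0.188,0.429,0,0,0,0,1],
  [-0.215,0.49,0,0,0,0,1],
  [-0.242,0.552,0,0,0,0,1],
  [-0.269,0.613,0,0,0,0,1],
  [-0.269,0.613,0,0,0,0,1],
  [-0.269,0.613,0,0,0,0,1],
  [-0.269,0.613,0,0,0,0,1],
])

```text
clock: 12.6
ee_pos: [0.4765, -0.3024, 0.2477]
orientation: [-179.9, 0.0, 20.4]
ft_force: [-0.3, 0.2, -0.2]
finger_gap: 0.0004
gripper_force: 0.0
```

```bash
python3 - <<'E'
from h import *
im,d=manip.capture("wrist"); cv2.imwrite('pics/wrist2.png',im[:,:,::-1])
for r in manip.search_frame("wrist","call_button_top"): print(r['score'],r['centre'],world("wrist",[r['centre']],.048).round(4))
s=manip.sense();print(s['clock'],s['ee_pos'],s['orientation'],s['ft_force'])
E
```

```text
0.64 [262.4, 170.2] [[ 0.4764 -0.3072  0.048 ]]
12.7 [ 0.47661043 -0.30285868  0.24814814] [-1.79954153e+02 -1.52530153e-03  2.04050032e+01] [-0.79408156  0.5253612   1.04401295]
```

View pics/wrist2.png

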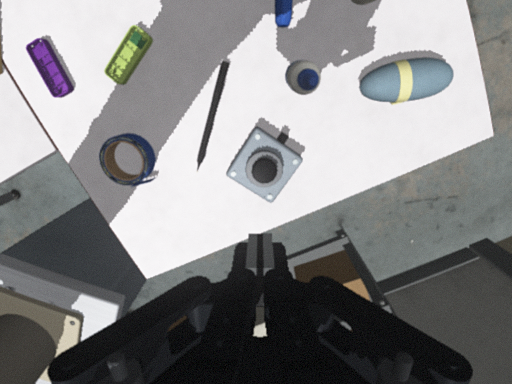

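The button is at (264,169), right under the tool within 3 mm. The glue bottle at (303,77) stands well clear. I'll descend to just above the button.

Call:
step_arm([
  [-0.001,0.004,0.06,0,0,0,1],
  [-0.001,0.004,0.12,0,0,0,1],
  [-0.001,0.004,0.18,0,0,0,1],
  [-0.001,0.004,0.22,0,0,0,1],
  [-0.001,0.004,0.22,0,0,0,1],
  [-0.001,0.004,0.22,0,0,0,1],
])

```text
clock: 13.45
ee_pos: [0.4775, -0.3075, 0.0845]
orientation: [179.9, -0.1, 20.3]
ft_force: [-0.2, -0.8, 1.0]
finger_gap: 0.0003
gripper_force: 0.0
```

Call:
step_arm([
  [0,0,0.004,0,0,0,1],
  [0,0,0.008,0,0,0,1],
  [0,0,0.012,0,0,0,1],
  [0,0,0.016,0,0,0,1],
  [0,0,0.02,0,0,0,1],
  [0,0,0.024,0,0,0,1],
  [0,0,0.024,0,0,0,1],
  [0,0,0.024,0,0,0,1],
])

```text
clock: 14.45
ee_pos: [0.4765, -0.3074, 0.0653]
orientation: [-180.0, 0.0, 20.3]
ft_force: [1.2, 0.1, -0.3]
finger_gap: 0.0002
gripper_force: 0.0
```

Call:
step_arm([
  [0,0,0.003,0,0,0,1],
  [0,0,0.006,0,0,0,1],
  [0,0,0.0075,0,0,0,1],
  [0,0,0.0075,0,0,0,1],
  [0,0,0.0075,0,0,0,1],
])

```text
clock: 15.08
ee_pos: [0.4767, -0.3075, 0.0598]
orientation: [180.0, -0.0, 20.3]
ft_force: [0.6, 0.2, 4.3]
finger_gap: 0.0002
gripper_force: 1.7
```

Call:
step_arm([
  [0,0,0.0015,0,0,0,1],
  [0,0,0.003,0,0,0,1],
  [0,0,0.003,0,0,0,1],
  [0,0,0.003,0,0,0,1],
])

```text
clock: 15.58
ee_pos: [0.4767, -0.3075, 0.0589]
orientation: [180.0, -0.0, 20.3]
ft_force: [-2.0, 2.5, 15.2]
finger_gap: 0.0002
gripper_force: 7.8
```

The force rose from 4 N to 15 N, which is the hard stop, so the button is fully down. I'll retreat upward.

Call:
step_arm([
  [0,0,-0.005,0,0,0,1],
  [0,0,-0.01,0,0,0,1],
  [0,0,-0.03,0,0,0,1],
  [0,0,-0.08,0,0,0,1],
  [0,0,-0.14,0,0,0,1],
  [0,0,-0.2,0,0,0,1],
  [0,0,-0.25,0,0,0,1],
  [0,0,-0.25,0,0,0,1],
  [0,0,-0.25,0,0,0,1],
  [0,0,-0.25,0,0,0,1],
])

```text
clock: 16.82
ee_pos: [0.4758, -0.3069, 0.2437]
orientation: [-179.9, 0.1, 20.3]
ft_force: [-0.4, -0.3, 1.0]
finger_gap: -0.0002
gripper_force: 0.0
```

```bash
python3 - <<'E'
from h import *
im,d=manip.capture("wrist"); cv2.imwrite('pics/wrist3.png',im[:,:,::-1])
s=manip.sense();print(s['clock'],s['ee_pos'],s['ft_force'],np.abs(s['joint_velocities']).max())
c=manip.camera_info("wrist");R=cv2.Rodrigues(np.array(c['rvec']))[0];t=np.ravel(c['tvec'])
P=np.array([[.477,-.306,.048]]);q=cv2.projectPoints(P,np.array(c['rvec']),np.array(c['tvec']),np.array([[c['fx'],0,c['cx']],[0,c['fy'],c['cy']],[0,0,1]]),np.array(c['D']))[0].ravel();u,v=q.round().astype(int)
w=d[v-3:v+4,u-3:u+4];print(q,'top z',world("wrist",[q],.048)[0], (-R.T@t)[2]+(R.T@np.array([(q[0]-c['cx'])/c['fx'],(q[1]-c['cy'])/c['fy'],1]))[2]*np.median(w[w>0]))
E
```

```text
16.875 [ 0.47587361 -0.30700404  0.24369803] [-0.12107878  0.1036634  -0.08078334] 0.4308074099982629
[258.85195929 168.38262275] top z [ 0.477 -0.306  0.048] 0.04783637882762465
```

The button top is back at 48 mm and the robot is clear of everything, so I'm handing in.

```bash
python3 -c "
from bench import manip
print(manip.job_done())"
```

```text
the job is handed in; nothing more can be done
None
```

I pointed for about 2 s at the spare half housing, then for about 2 s at the empty nest (second from the right), then pressed the call button to its stop; it came back up, and I handed the job in with the arm clear (no verdict was returned).

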